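# Replace the bare solder spool in the dispenser stand

## Task

One of the two solder spools lying in the two-bay dispenser stand has been used up to its bare core. Take that bare spool out and leave it inside the empties tray, and lay the full spool, one of the two standing upright on the mat, on its side in the bay that the bare one left, seated like its neighbour: set it down, do not drop it. Leave the spool that is still running, the standing part-used spool and everything else on the bench where they are (the older empty in the tray may shift).

Things in the scene. Friction and masses are not known exactly. Their poses are not given: they have to be found in the camera images.
- stand: Fixed stand: steel plate 260 x 100 x 8 mm, two like bays 130 mm apart. Origin: centre of underside; x runs along the long side from near to far bay; y is the axis of a lying spool. The flanges of a lying spool rest on two 8 mm rods along y, at x +-19 mm from the bay centre, rod tops 38 mm above the table; each bay ends in plates 48 mm high, 48 mm wide in x, 72 mm clear apart in y.
- bay_near (a point): Centre of a seated spool in the bay nearer the robot (-x end of the stand); 62 mm above the table, on the spool axis. The empty bay is open from above.
- bay_far (a point): Centre of a seated spool in the bay farther from the robot (+x end of the stand); 62 mm above the table, on the spool axis.
- bare_spool: The used-up spool: two green flanges 60 mm across, 4 mm thick, on a bare green core 24 mm across; 62 mm long overall, 54 mm between the flanges. 50 g. Starts lying in either bay. Origin: its centre; y is its axis, horizontal at the start.
- running_spool: The spool still in use, same green flanges and length, with silvery solder wire wound to 42 mm across. It starts lying in the other bay and must stay there. Origin: its centre; y is the spool's axis.
- full_spool: The full spool: same flanges (60 mm across, 4 mm thick) and length (62 mm), wound with silvery wire to 54 mm across, almost to the flange rims. 0.4 to 0.6 kg, evenly spread. Starts upright on the mat at the right (-y), at the nearer or farther of two places, 120 mm or more apart. Origin: its centre, 31 mm above the mat; z is its axis. Either end may face either way in the bay.
- part_spool: The part-used spool, same flanges and length, wire wound to only 32 mm across. It starts standing upright in the other of the two places and must stay there. Origin: its centre; z is the spool's axis.
- tray: Fixed grey open tray for empties, 200 x 140 x 40 mm, walls 4 mm and floor 4 mm thick, left of the stand (+y). Origin: centre of the underside; x along the 200 mm side. An earlier empty spool stands upright in its +x end; the -x part is free.
- tray_free (a point): On the tray's inner floor, 4 mm above the table: centre of the free part of the tray, about 120 x 130 mm.
- board: Bystander, to be left alone: small circuit board, about 85 x 55 x 13 mm.
- driver: Bystander, to be left alone: screwdriver lying down, 160 mm long.
- flux: Bystander, to be left alone: small upright bottle, 40 mm across, 100 mm tall.
- tip_cleaner: Bystander, to be left alone: small open metal bowl, 70 mm across, 40 mm tall.
- reel_box: Bystander, to be left alone: cardboard box, 110 x 70 x 35 mm.
- parts_tray: Bystander, to be left alone: clear divided tray, 80 x 160 x 25 mm.
- brush: Bystander, to be left alone: small brush lying down, 150 mm long.
Things that resemble listed ones, but are neither listed nor needed, are in the scene too. What is shaped like the part_spool but blue, purple or red is not meant.

How it is judged:
By the outcome, as a careful person would: the job done as asked, in the order asked, and still so for the second after the job is handed in, with the robot touching nothing.
It also fails if it takes over 61 s, if anything falls off the work surface, if the arm or the gripper's body presses on something with over 40 N, if the wrist force passes 120 N, or if a joint passes its speed limit or range.

## Robot

A 6-joint arm with a two-finger parallel gripper is mounted at the origin on the work surface. World frame = base frame: x ahead of the robot, y to its left, z up, the work surface at z = 0. Lengths are in mm, angles in rad, forces in N, time in s.
With the tool pointing down it reaches from about 350 to 775 mm from the base axis. Payload 7.3 kg.
Tool frame: the origin (TCP) lies on the centre line of the jaws, within the pads' length; the fingertips stand 14 mm ahead of it and the grasp point (between the pads) lies 5 mm behind it; z points along the fingers, y is the line along which they close (so a half turn about z gives the same grasp; the last joint's range is limited). The gripper opens to 92 mm and grips with 3 to 60 N. Pads are 19 mm wide; open, the fingers measure 130 mm over their backs; the gripper's body (75 mm by 190 mm) begins 47 mm behind the grasp point.
Start: joints at [1.193, 0.342, 1.524, -0, 1.275, -0.146], TCP at [120.592, 510.983, 210.041] pointing down, gripper open.
Joint ranges: [-2.53, 2.53], [-0.77, 2.02], [0.04, 2.7], [-1, 4.14], [0.28, 2.66], [-3.11, 3.11]. Speed limits (rad/s): [2.57, 2.57, 3.14, 3.14, 3.14, 3.14].

## Interface

Orientations are given as [roll, pitch, yaw] about the fixed x, y, z axes, in that order (R = Rz(yaw) Ry(pitch) Rx(roll)).
In Python, from plant import get_obs, capture, bot, spot_in, trace, pinpoint gives the robot as it stands.
- The arm moves only by the tool play_rows, never from a script. Its argument "rows" is a list of rows, each a list of 2 entries, a list of its own where there are three numbers: the shift along the world's x, y, z in units of 3 cm (1.0 is 3 cm), then the turn, a rotation vector about the world's x, y, z in units of 8 degrees (1.0 is 8 degrees). A call has 1 to 12 rows; each row shifts and turns the commanded pose from where the row before left it; what a row does not reach is not made up. A row lasts 1/8 s, in which the tool goes at most 62.5 mm and 10.7 degrees, less where a joint would pass 70% of its speed; a pose out of reach is approached as far as the arm can. A call with a number of a shift or a turn outside -1 to 1 is refused whole. A call with a gripper value outside its range is refused whole. "hand" is the opening, from -1 (shut) to 1 (fully open), set as the call begins (left out, the last holds). The fingers move at their own pace and stop on an object; the grip force is fixed at half the most. Time passes only in rows, so rows that do not move let the fingers close. It gives the time, the measured TCP pose, the force, the opening and the grip force at its end, in the units of the state.
- get_obs(): the state, without advancing time (a new reading comes with each control period).
- capture(name): name is "scene" or "top"; returns a dict with "frame" (420x560x3 uint8, red, green, blue), "fov_y" (degrees; the focal length in pixels is half the picture's height over the tangent of half this angle, whatever the lens; pixels are square), "cx", "cy" (the principal point, pixels), "rvec" (rotation vector, rad) and "tvec" (3), from world to camera coordinates, as OpenCV has them. Camera axes: x right, y down, z forward; pixel columns grow to the right and rows downward; lengths in mm; the calibration is good to about 2 mm. A picture is of the moment at which its call begins. There is no depth.
- bot.close_job(): hands the job in; it is judged then, once.
Trained networks look in the newest picture that a camera, given by its name, has taken for a name from the list of things; names that differ only in an ending like _2 or _b are one class to them, and where a whole thing is asked for, a point or a joint stands for the part that bears it (a point fixed in the world has none). Each returns a list of dicts, best first, with "p" (0 to 1); they miss things now and then, are a little off and sometimes report something else, mostly with a low value. They report only what shows in the picture. A call takes as long as a camera call. They do not tell look-alikes from the thing itself.
- spot_in(query, camera): "at" ([row, column] in pixels, amid what is visible of it).
- trace(query, camera): "mask" (420x560 bool, what is visible of it) and "at" ([row, column] in pixels, amid what is visible of it).
- pinpoint(query, camera): "at" ([row, column] in pixels: a listed point, or the origin of a listed thing).
The state is a dict: "time": time; "joint_positions": joint angles; "dq": joint speeds; "tau": joint torques, N m; "tool_pos": TCP position; "tcp_rot": TCP orientation; "contact_force": force on the tool from outside, world axes, zero at the start; "moment": the same for the moment, N m; "grip_width": finger opening in mm; "finger_force": force on a finger pad.
Only numpy, scipy, OpenCV 4.12 (cv2) and the standard library are available. Lean on these libraries where they do the work, as an engineer would, in place of code of your own. Each camera call takes 0.05 s, during which the arm holds its last target. There are 200 camera calls.

## Working session

There is one attempt and no reset: what is moved stays moved. The work goes in short steps, Python scripts to look and compute and a tool call to move; the robot and the scene stay as the last step left them, time stands still between calls to the robot, and variables do not carry over. Pictures are saved under pics/ and viewed, at most 10 in all, crops included, and the job is handed in when it is done.

Besides the shell and the picture viewer there is one more tool, called after "Call:" as name(argument=value, ...), one argument or row to a line, values as JSON. play_rows: Moves the arm, as the interface text tells. Shifts and turns lie within -1 to 1; 1 stands for 3 cm of shift or 8 degrees of turn. Its arguments: {"type":"object","properties":{"rows":{"type":"array"},"hand":{"type":"number"}},"required":["rows"]}

```bash
ls; mkdir -p pics; cat > h.py <<'E'
import numpy as np, cv2
from plant import get_obs, capture, bot, spot_in, trace, pinpoint
def cam(n):
    c=capture(n); f=210/np.tan(np.radians(c["fov_y"])/2)
    c["K"]=np.array([[f,0,c["cx"]],[0,f,c["cy"]],[0,0,1]]); c["R"]=cv2.Rodrigues(np.array(c["rvec"],float))[0]; c["t"]=np.array(c["tvec"],float).ravel()
    c["P"]=c["K"]@np.c_[c["R"],c["t"]]; return c
def onz(c,at,z):
    d=c["R"].T@np.linalg.solve(c["K"],[at[1],at[0],1.]); o=-c["R"].T@c["t"]
    return o+d*(z-o[2])/d[2]
def tri(a,pa,b,pb):
    X=cv2.triangulatePoints(a["P"],b["P"],np.array(pa,float)[::-1].reshape(2,1),np.array(pb,float)[::-1].reshape(2,1)); return (X[:3]/X[3]).ravel()
def px(c,X):
    p=c["P"]@np.r_[X,1]; return p[:2]/p[2]
def save(c,n): cv2.imwrite("pics/"+n,c["frame"][:,:,::-1])
E
python3 - <<'E'
from h import *
np.set_printoptions(precision=1,suppress=True)
s=cam("scene");t=cam("top")
save(s,"s0.png");save(t,"t0.png")
for c in (s,t): print(-c["R"].T@c["t"], c["R"][2], c["fov_y"])
for q in "stand bay_near bay_far bare_spool running_spool full_spool part_spool tray tray_free".split():
    A=pinpoint(q,"scene");B=pinpoint(q,"top")
    print(q,[(np.array(a["at"]),round(a["p"],2)) for a in A[:3]],[(np.array(a["at"]),round(a["p"],2)) for a in B[:3]], tri(s,A[0]["at"],t,B[0]["at"]) if A and B else None)
E
```

```text
pics
[1325.1 -458.2  950.3] [-0.6  0.3 -0.7] 50.19768980202162
[ 341.3  -34.2 1267.8] [ 0.2  0.  -1. ] 48.85840025463533
stand [(array([213.7, 286.8]), 0.58)] [(array([214.1, 277. ]), 0.7), (array([150. , 351.3]), 0.68)] [560.4  -4.8   1.9]
bay_near [(array([181.6, 285. ]), 0.95)] [(array([235. , 272.8]), 0.96), (array([186.1, 386.3]), 0.44)] [497.4  12.2  68.4]
bay_far [(array([210.4, 291.8]), 0.79)] [] None
bare_spool [(array([215.5, 292.4]), 0.69)] [(array([189.6, 284.4]), 0.68), (array([188.4, 386. ]), 0.28)] [618.2 -23.3  58.1]
running_spool [(array([182.1, 278.4]), 0.68)] [(array([233.1, 272. ]), 0.59)] [497.2   4.1  71.6]
full_spool [(array([216.9, 172.9]), 0.58), (array([212.6, 294.8]), 0.19)] [(array([256. , 393.8]), 0.69)] [ 447.5 -310.6   40.1]
part_spool [(array([277.3, 156.9]), 0.91), (array([263.2, 204. ]), 0.66), (array([241.3, 236.7]), 0.59)] [(array([195.4, 427.5]), 0.88), (array([196.7, 343.9]), 0.86), (array([160.9, 416.1]), 0.81)] [ 614.  -410.5   30.4]
tray [(array([171.3, 375.4]), 0.76), (array([269.4, 327.1]), 0.64)] [(array([222. , 152.8]), 0.71)] [532.8 339.6  -1.1]
tray_free [(array([216.3, 169.5]), 0.61), (array([165.3, 371. ]), 0.59)] [(array([232.4, 155.5]), 0.57)] [ 874.7 -230.7 1132.3]
```

View pics/s0.png

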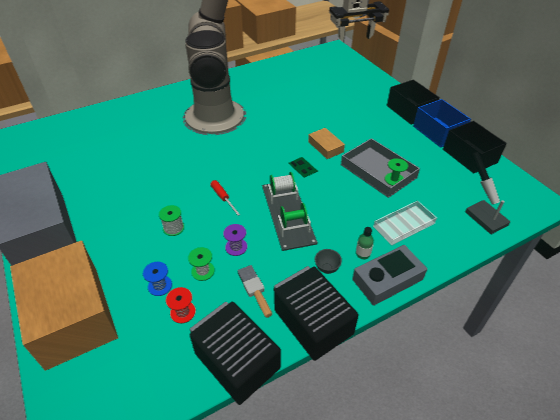

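View pics/t0.png

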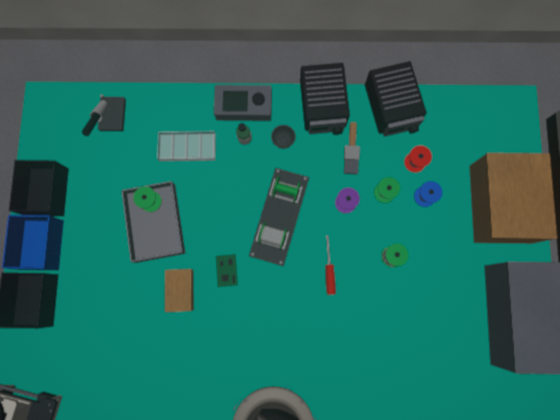

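The bare spool (green core) is in the far bay, at scene (row 215, col 292). The running spool is in the near bay at (183,283). The green standing spools are at (220,172) and (263,201), so I'll zoom in to tell full from part.

```bash
cat > m.py <<'E'
from h import *
np.set_printoptions(precision=1,suppress=True)
s=cam("scene");t=cam("top")
a=cv2.resize(s["frame"][165:295,140:330],None,fx=4,fy=4,interpolation=cv2.INTER_CUBIC)
cv2.imwrite("pics/s1.png",a[:,:,::-1])
def green(c):
    h=cv2.cvtColor(c["frame"],cv2.COLOR_RGB2HSV); return ((h[...,0]>50)&(h[...,0]<72)&(h[...,1]>120)&(h[...,2]>50)).astype(np.uint8)
for n,c in(("s",s),("t",t)):
    k,l,st,ce=cv2.connectedComponentsWithStats(green(c))
    print(n,[(st[i],ce[i][::-1]) for i in range(1,k) if st[i][4]>25])
print(s["frame"][210,172],s["frame"][253,201],t["frame"][255,397])
for q in ("bare_spool","running_spool","full_spool","part_spool"):
  for n in("scene","top"):
    print(q,n,[(np.array(a["at"]),round(a["p"],2),a["mask"].sum()) for a in trace(q,n)[:5]])
E
python3 m.py
```

```text
s [(array([385, 158,  24,  28, 390], dtype=int32), array([170.5, 395.7])), (array([271, 175,   5,  17,  28], dtype=int32), array([183.4, 273.1])), (array([281, 203,  27,  23, 231], dtype=int32), array([214.1, 294.1])), (array([160, 206,  20,  16, 248], dtype=int32), array([213.4, 169.6])), (array([164, 225,  20,  11,  29], dtype=int32), array([232.1, 174.9])), (array([359, 237,  14,  11, 128], dtype=int32), array([241.9, 365.3])), (array([189, 248,  25,  32, 493], dtype=int32), array([262.5, 200.9]))]
t [(array([375, 179,  24,  22, 261], dtype=int32), array([189.1, 386.4])), (array([278, 183,  22,  12,  70], dtype=int32), array([187.8, 289.1])), (array([134, 187,  27,  25, 490], dtype=int32), array([198.9, 147.1])), (array([386, 248,   9,  18,  42], dtype=int32), array([257.3, 388.6]))]
[ 15 173  68] [ 16 172  67] [35 50 47]
bare_spool scene [(array([216.9, 291.8]), 0.54, np.int64(321))]
bare_spool top [(array([191.8, 280.4]), 0.71, np.int64(293))]
running_spool scene [(array([182.7, 279.5]), 0.94, np.int64(389))]
running_spool top [(array([234.2, 272.6]), 0.57, np.int64(427))]
full_spool scene [(array([217.3, 168.7]), 0.56, np.int64(585))]
full_spool top [(array([254.1, 391.7]), 0.74, np.int64(511)), (array([136.9, 285.2]), 0.6, np.int64(472))]
part_spool scene [(array([276.7, 155.9]), 0.93, np.int64(744)), (array([264.9, 200.2]), 0.71, np.int64(656)), (array([305. , 179.6]), 0.68, np.int64(762)), (array([236.7, 237.1]), 0.67, np.int64(623))]
part_spool top [(array([198.5, 343.4]), 0.84, np.int64(442)), (array([187.8, 390. ]), 0.83, np.int64(525)), (array([194.8, 428.4]), 0.66, np.int64(538)), (array([158.9, 416.3]), 0.6, np.int64(541))]
```

View pics/s1.png

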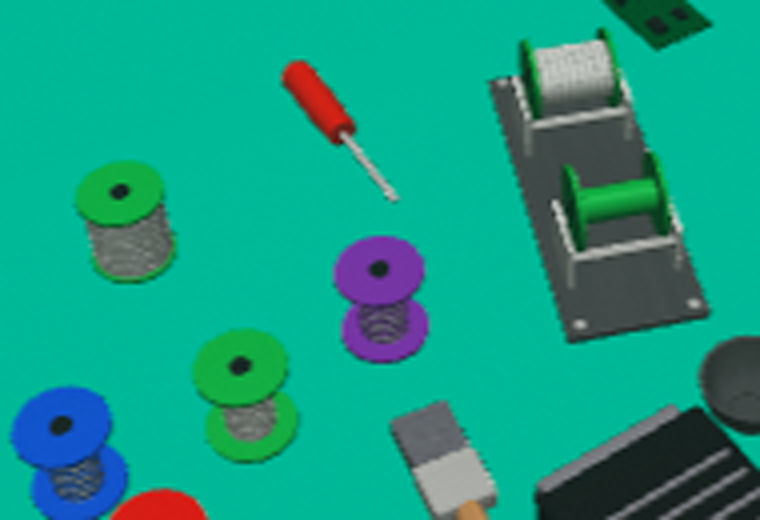

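Scene (217,170), the nearer one, is the full spool (wire nearly to the rim). The part-used one is at (263,201). Next I'll measure the stand pose, the spool and the tray.

```bash
cat > m2.py <<'E'
from h import *
from scipy.optimize import least_squares
np.set_printoptions(precision=1,suppress=True)
s=cam("scene");t=cam("top")
# crop for view
f=t["frame"]; A=cv2.resize(f[160:275,230:410],None,fx=4.4,fy=4.4,interpolation=cv2.INTER_CUBIC)
cv2.imwrite("pics/t1.png",A[:,:,::-1])
def hole(c,r,k):
    g=c["frame"][r-8:r+9,k-8:k+9].astype(float).max(2); w=np.clip(100-g,0,None); ii,jj=np.mgrid[r-8:r+9,k-8:k+9]
    w[(ii-r)**2+(jj-k)**2>16]=0
    return (w*ii).sum()/w.sum(),(w*jj).sum()/w.sum()
for nm,a,b in(("full",(212,170),(254,397)),("part",(256,200),(188,390)),("trayold",(163,397),(198,144))):
    ha,hb=hole(s,*a),hole(t,*b); print(nm,ha,hb,tri(s,ha,t,hb),onz(s,ha,62),onz(t,hb,62))
def outline(q,c,cn,z):
    M=trace(q,cn)
    for m in M[:2]:
        k,_=cv2.findContours(m["mask"].astype(np.uint8),cv2.RETR_EXTERNAL,cv2.CHAIN_APPROX_NONE); k=max(k,key=len)[:,0,:]
        p=np.array([onz(c,(y,x),z)[:2] for x,y in k],np.float32)
        print(q,cn,round(m["p"],2),cv2.minAreaRect(p))
outline("stand",t,"top",8);outline("stand",s,"scene",8)
outline("tray",t,"top",40);outline("tray",s,"scene",40)
E
python3 m2.py
```

```text
full (np.float64(212.4148264984227), np.float64(169.56309148264984)) (np.float64(254.21052631578948), np.float64(396.8355263157895)) [ 449.8 -315.1   62.5] [ 449.6 -314.3   62. ] [ 449.6 -315.9   62. ]
part (np.float64(255.98938679245282), np.float64(199.61320754716982)) (np.float64(187.27728085867622), np.float64(388.7692307692308)) [ 628.  -299.    62.1] [ 628.2 -298.4   62. ] [ 627.8 -299.5   62. ]
trayold (np.float64(164.12704918032787), np.float64(397.719262295082)) (np.float64(196.55935251798562), np.float64(143.8003597122302)) [594.4 354.   67. ] [590.4 359.7  62. ] [594.9 354.8  62. ]
stand top 0.94 ((556.5748291015625, -6.709999084472656), (99.20670318603516, 259.5549621582031), 74.97722625732422)
stand top 0.49 ((754.4277954101562, 261.502685546875), (87.85759735107422, 165.8714141845703), 1.9129977226257324)
stand scene 0.82 ((561.27734375, -7.398811340332031), (102.13490295410156, 265.5691833496094), 74.07763671875)
tray top 0.56 ((531.88525390625, 333.4519348144531), (206.80401611328125, 150.5980987548828), 11.856170654296875)
tray top 0.48 ((402.6732177734375, 130.40914916992188), (82.73721313476562, 53.66294860839844), 5.962573051452637)
tray scene 0.76 ((545.59326171875, 322.49896240234375), (223.15301513671875, 178.34149169921875), 11.534015655517578)
```

View pics/t1.png

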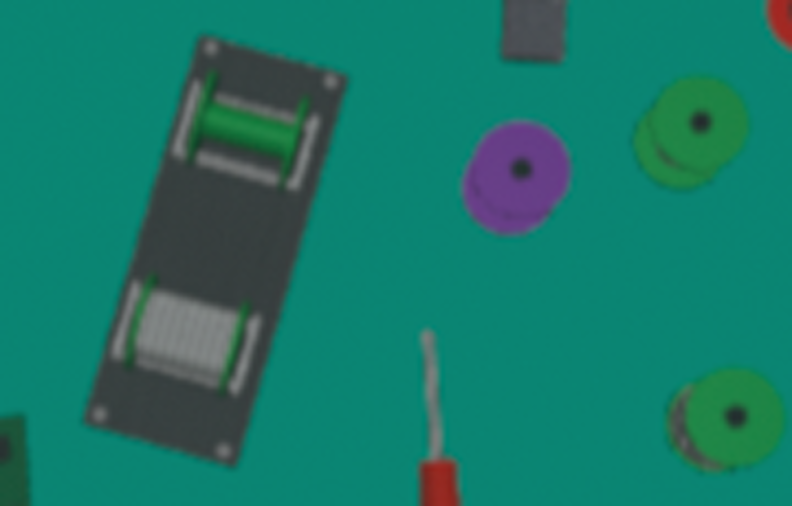

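Top view: bare spool in the far bay at crop (row 130, col 250), full spool's hole at crop (416,736), four plate bolts visible. I'll refine the stand from those bolts and read the robot state.

```bash
cat > m3.py <<'E'
from h import *
np.set_printoptions(precision=2,suppress=True)
s=cam("scene");t=cam("top");o=get_obs()
print(o["time"],o["tool_pos"],o["tcp_rot"],o["joint_positions"],o["grip_width"])
b=[(210,47),(331,81),(99,414),(223,451)]
B=np.array([onz(t,(160+(y+.5)/4.4-.5,230+(x+.5)/4.4-.5),9)for x,y in b]); print("bolts top",B[:,:2],B.mean(0))
b=[(501,83),(608,35),(580,324),(695,303)]
C=np.array([onz(s,(165+(y+.5)/4-.5,140+(x+.5)/4-.5),9)for x,y in b[2:]]); print("scene far bolts",C[:,:2])
d=(B[0]+B[1]-B[2]-B[3])/2; print("yaw",np.degrees(np.arctan2(d[1],d[0])))
# bare core and flanges: project candidates
for c0 in ([557.5,-7],[561,-7],[559,-7]):
    for yaw in(-15,):
        u=np.array([np.cos(np.radians(yaw)),np.sin(np.radians(yaw))]);v=np.array([-u[1],u[0]]);f=np.array(c0)+65*u
        print(c0,f,[px(c,np.r_[f+k*v,62.]) for c in(s,t) for k in(-31,0,31)])
for c in(s,t):
    h=cv2.cvtColor(c["frame"],cv2.COLOR_RGB2HSV)
    g=((h[...,0]>50)&(h[...,0]<75)&(h[...,1]>150)).astype(np.uint8); k,l,st,ce=cv2.connectedComponentsWithStats(g)
    print([(st[i],ce[i]) for i in range(1,k) if st[i][4]>25 and 260<ce[i][0]<310])
E
python3 m3.py
```

```text
1.9 [120.59 510.98 210.04] [ 3.14 -0.    2.91] [ 1.19  0.34  1.52  0.    1.28 -0.15] 91.83657503575367
bolts top [[685.86  -0.12]
 [664.36 -77.51]
 [450.45  64.87]
 [428.64 -12.3 ]] [557.33  -6.27   9.  ]
scene far bolts [[664.13 -75.51]
 [685.89   1.99]]
yaw -15.448147658619119
[557.5, -7] [620.29 -23.82] [array([282.41, 216.98]), array([293.52, 214.97]), array([304.53, 212.98]), array([296.54, 191.95]), array([285.36, 188.89]), array([274.21, 185.84])]
[561, -7] [623.79 -23.82] [array([283.05, 217.82]), array([294.17, 215.8 ]), array([305.2, 213.8]), array([296.55, 190.67]), array([285.38, 187.61]), array([274.24, 184.57])]
[559, -7] [621.79 -23.82] [array([282.68, 217.34]), array([293.8 , 215.33]), array([304.81, 213.33]), array([296.54, 191.4 ]), array([285.37, 188.34]), array([274.22, 185.3 ])]
[(array([294, 159,  22,  18, 124], dtype=int32), array([304.87, 168.1 ])), (array([271, 175,   4,  20,  44], dtype=int32), array([272.52, 184.77])), (array([281, 203,  27,  25, 303], dtype=int32), array([293.93, 214.68]))]
[(array([273, 177,  27,  22, 206], dtype=int32), array([285.5 , 188.88]))]
```

Call:
play_rows(
  rows=[
    [[0.833, -0.89, 0], [0, 0, -0.576]],
    [[0.833, -0.89, 0], [0, 0, -0.576]],
    [[0.833, -0.89, 0], [0, 0, -0.576]],
    [[0.833, -0.89, 0], [0, 0, -0.576]],
    [[0.833, -0.89, 0], [0, 0, -0.576]],
    [[0.833, -0.89, 0], [0, 0, -0.576]],
    [[0.833, -0.89, 0], [0, 0, -0.576]],
    [[0.833, -0.89, 0], [0, 0, -0.576]],
    [[0.833, -0.89, 0], [0, 0, -0.576]],
    [[0.833, -0.89, 0], [0, 0, -0.576]],
  ],
)

```text
time: 3.15
tool_pos: [371.3, 243.0, 210.2]
tcp_rot: [3.141, 0.0, 2.103]
contact_force: [-0.3, 0.7, -0.5]
grip_width: 91.9
finger_force: 0.0
```

Call:
play_rows(
  rows=[
    [[0.833, -0.89, 0], [0, 0, -0.576]],
    [[0.833, -0.89, 0], [0, 0, -0.576]],
    [[0.833, -0.89, 0], [0, 0, -0.576]],
    [[0.833, -0.89, 0], [0, 0, -0.576]],
    [[0.833, -0.89, 0], [0, 0, -0.576]],
    [[0.833, -0.89, 0], [0, 0, -0.576]],
    [[0.833, -0.89, 0], [0, 0, -0.576]],
    [[0.833, -0.89, 0], [0, 0, -0.576]],
    [[0.833, -0.89, 0], [0, 0, -0.576]],
    [[0.833, -0.89, 0], [0, 0, -0.576]],
    [[0, 0, 0], [0, 0, 0]],
    [[0, 0, 0], [0, 0, 0]],
  ],
)

```text
time: 4.65
tool_pos: [619.9, -22.6, 209.7]
tcp_rot: [-3.141, -0.0, 1.302]
contact_force: [0.3, 0.3, 0.2]
grip_width: 91.9
finger_force: 0.0
```

```bash
cat > st.py <<'E'
from h import *
import json
np.set_printoptions(precision=3,suppress=True)
o=get_obs()
print(o["time"],np.array(o["tool_pos"]),np.degrees(o["tcp_rot"]),np.array(o["joint_positions"]),o["grip_width"],o["finger_force"],np.array(o["contact_force"]))
open("log.jsonl","a").write(json.dumps([list(map(float,o[k])) for k in("joint_positions","tool_pos","tcp_rot")])+"\n")
E
python3 st.py
```

```text
4.65 [619.86  -22.611 209.738] [-179.943   -0.01    74.601] [-0.16   0.521  1.24   0.     1.382  0.109] 91.87244634972085 0.0 [0.264 0.297 0.228]
```

Call:
play_rows(
  rows=[
    [[0, 0, -0.95], [0, 0, 0]],
    [[0, 0, -0.95], [0, 0, 0]],
    [[0, 0, -0.95], [0, 0, 0]],
    [[0, 0, -0.95], [0, 0, 0]],
    [[0, 0, -0.75], [0, 0, 0]],
    [[0, 0, -0.5], [0, 0, 0]],
    [[0, 0, 0], [0, 0, 0]],
    [[0, 0, 0], [0, 0, 0]],
  ],
)

```text
time: 5.65
tool_pos: [621.0, -22.9, 59.6]
tcp_rot: [3.14, -0.0, 1.302]
contact_force: [0.2, -0.1, 0.9]
grip_width: 91.7
finger_force: 0.0
```

Call:
play_rows(
  rows=[
    [[0, 0, 0], [0, 0, 0]],
    [[0, 0, 0], [0, 0, 0]],
    [[0, 0, 0], [0, 0, 0]],
    [[0, 0, 0], [0, 0, 0]],
    [[0, 0, 0], [0, 0, 0]],
    [[0, 0, 0], [0, 0, 0]],
    [[0, 0, 0], [0, 0, 0]],
    [[0, 0, 0], [0, 0, 0]],
  ],
  hand=-1,
)

```text
time: 6.65
tool_pos: [620.4, -23.0, 58.5]
tcp_rot: [3.142, 0.0, 1.301]
contact_force: [-0.2, 1.0, -0.4]
grip_width: 16.6
finger_force: 0.0
```

```bash
python3 st.py
```

```text
6.65 [620.39  -23.025  58.541] [179.996   0.002  74.56 ] [-0.16   0.66   1.433 -0.     1.049  0.109] 16.55263234747489 0.0 [-0.223  0.95  -0.38 ]
```

```bash
python3 - <<'E'
from h import *
s=cam("scene");t=cam("top")
a=cv2.resize(s["frame"][130:260,230:350],None,fx=4.5,fy=4.5,interpolation=cv2.INTER_CUBIC)
b=cv2.resize(t["frame"][150:280,220:340],None,fx=4.5,fy=4.5,interpolation=cv2.INTER_CUBIC)
v=np.hstack([a,b]);v=cv2.resize(v,(800,int(v.shape[0]*800/v.shape[1])));cv2.imwrite("pics/g1.png",v[:,:,::-1])
print(get_obs()["grip_width"],get_obs()["finger_force"])
E
```

```text
8.163591334636163 0.0
```

View pics/g1.png

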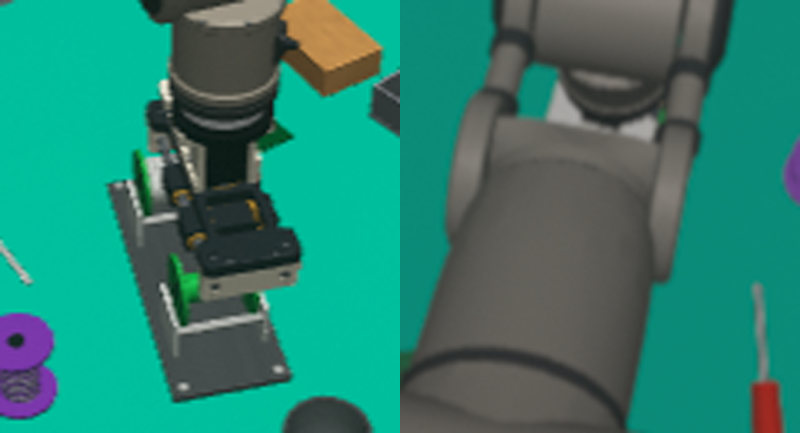

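The gripper body hides the fingers. The bare core is still in the bay, at about (285,190) in the crop. I'll let the fingers finish closing and read the width.

Call:
play_rows(
  rows=[
    [[0, 0, 0], [0, 0, 0]],
    [[0, 0, 0], [0, 0, 0]],
  ],
)

```text
time: 7.0
tool_pos: [620.4, -23.0, 58.5]
tcp_rot: [3.141, 0.0, 1.301]
contact_force: [0.3, -0.1, 0.3]
grip_width: 0.6
finger_force: 0.0
```

```bash
python3 - <<'E'
from h import *
s=cam("scene")
r0,c0,k=165,255,10
v=cv2.resize(s["frame"][r0:r0+58,c0:c0+75],None,fx=k,fy=k,interpolation=cv2.INTER_CUBIC)
u=np.array([.964,-.2656]);w=np.array([.2656,.964]);f=np.array([620.1,-23.])
def dot(X,col):
    p=px(s,X); cv2.circle(v,(int((p[0]-c0+.5)*k),int((p[1]-r0+.5)*k)),5,col,-1)
for y in(-31,31):
    for a in np.arange(0,6.28,.4): dot(np.r_[f+y*w+30*np.cos(a)*u,62+30*np.sin(a)],(255,0,0))
for z in (44,63,74): dot(np.array([620.4,-23,z]),(255,255,0))
cv2.imwrite("pics/g2.png",v[:,:,::-1])
E
```

```text
(no output)
```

View pics/g2.png

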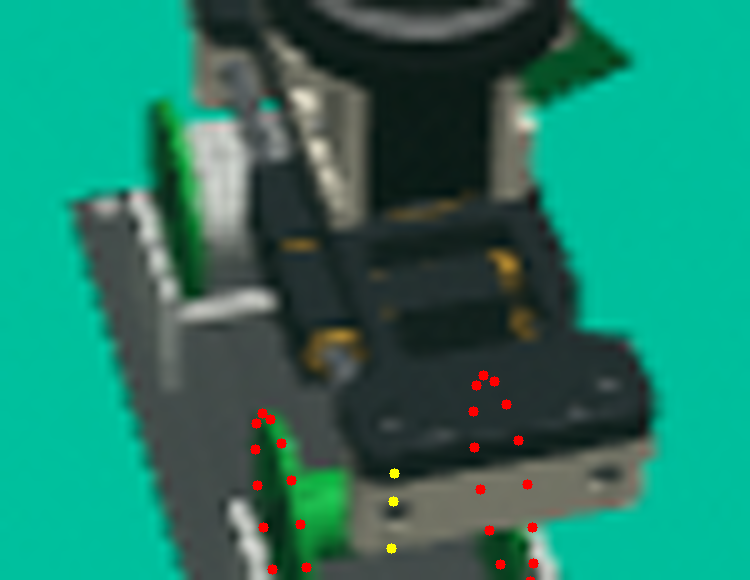

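The red model outlines match the seated bare spool in the far bay, so its location is right. I'll check where the gripper really is by projecting its body's corners.

```bash
python3 - <<'E'
from h import *
np.set_printoptions(precision=1,suppress=True)
s=cam("scene")
u=np.array([.964,-.2656]);w=np.array([.2656,.964]);f=np.array([620.4,-23.])
for z in (90,110,130,150):
    print(z,[((px(s,np.r_[f+95*u+k*w,z])-[255,165]+.5)*10) for k in(-37.5,37.5)])
p=np.array([(360,550),(650,505)])/10+[255,165]-.5
for z in(90,110,130,150): print(z,[ (X:=onz(s,q[::-1],z)[:2], np.array([(X-f)@u,(X-f)@w])) for q in p])
print(get_obs())
E
```

```text
90 [array([347.8, 723.3]), array([634.8, 670.6])]
110 [array([349.2, 671. ]), array([639.8, 618.2])]
130 [array([350.6, 617.3]), array([645. , 564.4])]
150 [array([352.1, 562.2]), array([650.3, 509.2])]
90 [(array([652.6, -52.4]), array([ 38.9, -19.8])), (array([675.4,  22.1]), array([41.1, 58.1]))]
110 [(array([668.2, -61.9]), array([ 56.4, -24.8])), (array([690.5,  10.9]), array([58.6, 51.3]))]
130 [(array([683.9, -71.3]), array([ 74. , -29.7])), (array([705.6,  -0.2]), array([76.1, 44.6]))]
150 [(array([699.5, -80.7]), array([ 91.6, -34.7])), (array([720.7, -11.4]), array([93.6, 37.8]))]
{'time': 7.1, 'joint_positions': array([-0.2,  0.7,  1.4, -0. ,  1. ,  0.1]), 'dq': array([ 0., -0.,  0.,  0.,  0., -0.]), 'tau': array([  0. , -55.5, -21.4,   0.1,   0. ,  -0. ]), 'tool_pos': array([620.4, -23. ,  58.5]), 'tcp_rot': array([3.1, 0. , 1.3]), 'contact_force': array([-0.6, -0.7,  0.1]), 'moment': array([-0.1,  0.1,  0. ]), 'finger_force': 0.0, 'grip_width': 0.46224280657892924}
```

Body edge matches z≈150, not 110, and the fingers closed on nothing. The tool may sit about 40 mm higher than I assumed. The first scene picture shows the open hand, so I'll check it there.

```bash
python3 - <<'E'
from h import *
np.set_printoptions(precision=1,suppress=True)
s=cam("scene");im=cv2.imread("pics/s0.png")
k=10;r0,c0=0,322
v=cv2.resize(im[r0:r0+50,c0:c0+78],None,fx=k,fy=k,interpolation=cv2.INTER_CUBIC)
a=1.339;y=np.array([np.cos(a),np.sin(a)])
for d in(-46,0,46):
  for z,col in((196,(0,0,255)),(215,(0,255,255)),(236,(255,0,255))):
    p=(px(s,np.r_[np.array([120.6,511])+d*y,z])-[c0,r0]+.5)*k; cv2.circle(v,tuple(int(q) for q in p),5,col,-1)
cv2.imwrite("pics/g3.png",v)
E
```

```text
(no output)
```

View pics/g3.png

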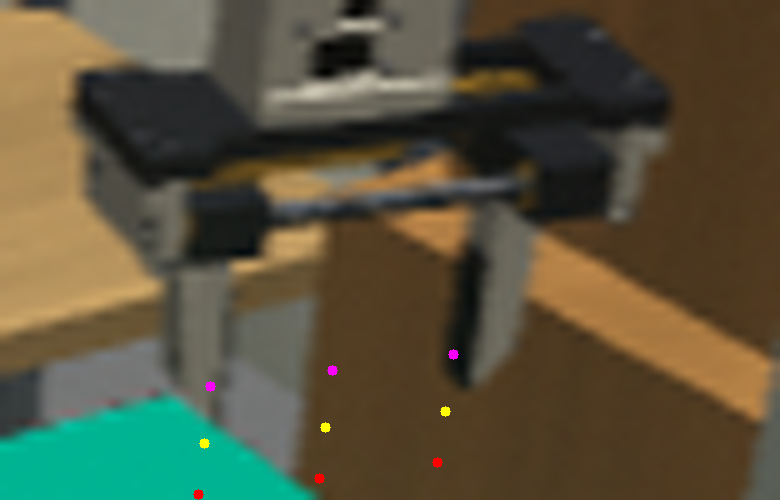

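In the starting picture the fingertips appear at z≈226, about 30 mm higher than the reported pose implies (196). So the fingers closed just above the core. I'll open, go 26 mm lower and close.

Call:
play_rows(
  rows=[
    [[0, 0, 0], [0, 0, 0]],
    [[0, 0, 0], [0, 0, 0]],
    [[0, 0, 0], [0, 0, 0]],
    [[0, 0, 0], [0, 0, 0]],
    [[0, 0, 0], [0, 0, 0]],
    [[0, 0, -0.3], [0, 0, 0]],
    [[0, 0, -0.3], [0, 0, 0]],
    [[0, 0, -0.27], [0, 0, 0]],
    [[0, 0, 0], [0, 0, 0]],
  ],
  hand=0.1,
)

```text
time: 8.28
tool_pos: [619.7, -22.9, 31.3]
tcp_rot: [-3.14, 0.0, 1.301]
contact_force: [0.5, 0.6, 0.4]
grip_width: 50.8
finger_force: 0.0
```

Call:
play_rows(
  rows=[
    [[0, 0, 0], [0, 0, 0]],
    [[0, 0, 0], [0, 0, 0]],
    [[0, 0, 0], [0, 0, 0]],
    [[0, 0, 0], [0, 0, 0]],
    [[0, 0, 0], [0, 0, 0]],
  ],
  hand=-1,
)

```text
time: 8.9
tool_pos: [620.8, -23.1, 32.8]
tcp_rot: [3.14, -0.0, 1.301]
contact_force: [1.0, 0.2, 0.9]
grip_width: 23.2
finger_force: 30.0
```

```bash
python3 st.py
```

```text
8.9 [620.793 -23.112  32.767] [179.936  -0.005  74.557] [-0.16   0.691  1.454 -0.     0.995  0.109] 23.176290977897775 30.000075101852417 [0.959 0.166 0.9  ]
```

Call:
play_rows(
  rows=[
    [[0, 0, 0.6], [0, 0, 0]],
    [[0, 0, 1], [0, 0, 0]],
    [[0, 0, 1], [0, 0, 0]],
    [[0, 0, 1], [0, 0, 0]],
  ],
)

```text
time: 9.4
tool_pos: [620.2, -22.9, 142.6]
tcp_rot: [3.141, -0.0, 1.301]
contact_force: [0.3, -1.0, -0.6]
grip_width: 23.0
finger_force: 30.0
```

Call:
play_rows(
  rows=[
    [[-0.343, 0.967, 0], [0, 0, 0]],
    [[-0.343, 0.967, 0], [0, 0, 0]],
    [[-0.343, 0.967, 0], [0, 0, 0]],
    [[-0.343, 0.967, 0], [0, 0, 0]],
    [[-0.343, 0.967, 0], [0, 0, 0]],
    [[-0.343, 0.967, 0], [0, 0, 0]],
    [[-0.343, 0.967, 0], [0, 0, 0]],
    [[-0.343, 0.967, 0], [0, 0, 0]],
    [[-0.343, 0.967, 0], [0, 0, 0]],
    [[-0.343, 0.967, 0], [0, 0, 0]],
    [[-0.343, 0.967, 0], [0, 0, 0]],
    [[-0.343, 0.967, 0], [0, 0, 0]],
  ],
)

```text
time: 10.9
tool_pos: [496.4, 326.0, 141.6]
tcp_rot: [3.141, -0.0, 1.301]
contact_force: [1.2, 0.3, -0.9]
grip_width: 23.0
finger_force: 30.0
```

```bash
python3 st.py; python3 - <<'E'
from h import *
np.set_printoptions(precision=1,suppress=True)
s=cam("scene");t=cam("top")
k=5;r0,c0=95,300
v=cv2.resize(s["frame"][r0:r0+115,c0:c0+155],None,fx=k,fy=k,interpolation=cv2.INTER_CUBIC)
def dot(X,col):
    p=px(s,X);cv2.circle(v,(int((p[0]-c0+.5)*k),int((p[1]-r0+.5)*k)),4,col,-1)
o=get_obs();f=np.array(o["tool_pos"]);w=np.array([.2656,.964,0]);u=np.array([.964,-.2656,0])
for y in(-31,31):
    for a in np.arange(0,6.28,.4): dot(f+[0,0,29.5]+y*w+30*np.cos(a)*u+[0,0,30*np.sin(a)],(255,0,0))
for a in(4,9,14):
  d=np.radians(11.9);e=np.array([np.cos(d),np.sin(d),0]);g=np.array([-e[1],e[0],0])
for c in np.array([(1,1),(1,-1),(-1,1),(-1,-1)]): dot(np.array([532,333.5,40])+100*c[0]*e*1.0+70*c[1]*g,(255,255,0))
dot(np.array([497,325,4.]),(255,0,255))
cv2.imwrite("pics/g4.png",v[:,:,::-1])
for q in("tray_free","tray"):print(q,[onz(c,pinpoint(q,n)[0]["at"],4) for c,n in((t,"top"),) if pinpoint(q,n)])
E
```

```text
10.9 [496.437 326.018 141.643] [179.969  -0.024  74.558] [ 0.452  0.525  1.427 -0.     1.189  0.722] 23.046400963527223 29.999284744262695 [ 1.176  0.324 -0.949]
tray_free [array([512.1, 335.5,   4. ])]
tray [array([534.1, 348.8,   4. ])]
```

View pics/g4.png

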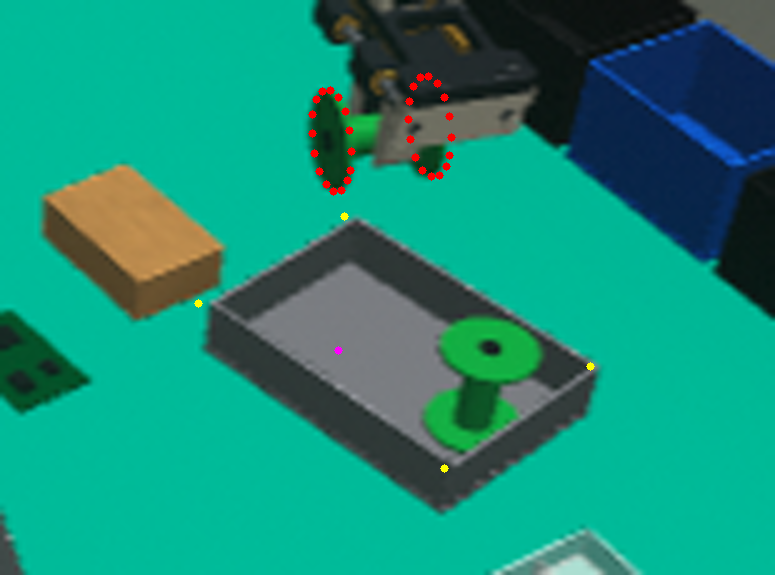

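Picture: the spool in hand matches the prediction (spool centre = reported z + 29.5). The tray sits about 10 mm farther than estimated, with its free floor around (330,330) in the crop. I'll shift slightly and lower.

Call:
play_rows(
  rows=[
    [[0.37, 0.23, -0.8], [0, 0, 0]],
    [[0, 0, -1], [0, 0, 0]],
    [[0, 0, -1], [0, 0, 0]],
    [[0, 0, -1], [0, 0, 0]],
    [[0, 0, -0.5], [0, 0, 0]],
    [[0, 0, -0.13], [0, 0, 0]],
    [[0, 0, 0], [0, 0, 0]],
  ],
)

```text
time: 12.08
tool_pos: [508.7, 332.0, 8.3]
tcp_rot: [3.141, -0.001, 1.301]
contact_force: [0.6, -0.4, -0.1]
grip_width: 22.9
finger_force: 30.0
```

Call:
play_rows(
  rows=[
    [[0, 0, -0.06], [0, 0, 0]],
    [[0, 0, -0.04], [0, 0, 0]],
    [[0, 0, 0], [0, 0, 0]],
  ],
)

```text
time: 12.45
tool_pos: [508.0, 332.1, 4.8]
tcp_rot: [3.141, -0.0, 1.301]
contact_force: [-0.4, 0.7, -0.4]
grip_width: 22.9
finger_force: 30.0
```

Call:
play_rows(
  rows=[
    [[0, 0, -0.04], [0, 0, 0]],
    [[0, 0, 0], [0, 0, 0]],
  ],
)

```text
time: 12.7
tool_pos: [508.3, 332.2, 4.4]
tcp_rot: [3.141, -0.001, 1.301]
contact_force: [-1.7, -2.3, 6.3]
grip_width: 23.2
finger_force: 30.0
```

Call:
play_rows(
  rows=[
    [[0, 0, 0], [0, 0, 0]],
    [[0, 0, 0], [0, 0, 0]],
    [[0, 0, 0], [0, 0, 0]],
    [[0, 0, 0], [0, 0, 0]],
    [[0, 0, 0.3], [0, 0, 0]],
    [[0, 0, 0.8], [0, 0, 0]],
    [[0, 0, 1], [0, 0, 0]],
    [[0, 0, 1], [0, 0, 0]],
    [[0, 0, 1], [0, 0, 0]],
    [[0, 0, 1], [0, 0, 0]],
  ],
  hand=0.2,
)

```text
time: 13.95
tool_pos: [508.0, 332.0, 158.1]
tcp_rot: [3.141, -0.0, 1.301]
contact_force: [-0.4, 0.9, -0.8]
grip_width: 55.3
finger_force: 0.0
```

```bash
python3 st.py; cat log.jsonl | head -3; python3 - <<'E'
from h import *
t=cam("top");
h=cv2.cvtColor(t["frame"],cv2.COLOR_RGB2HSV)
for n in("bare_spool","part_spool"):
  print([(a["at"],round(a["p"],2),onz(t,a["at"],34)) for a in spot_in(n,"top")[:3]])
E
```

```text
13.95 [507.975 332.    158.067] [179.964  -0.026  74.561] [ 0.453  0.533  1.365 -0.     1.243  0.722] 55.294422723911026 0.0 [-0.389  0.896 -0.836]
[[-0.16009925577538114, 0.5208788371922667, 1.2401819581803413, 0.00028434072679113835, 1.3815018777145158, 0.10861355499469644], [619.860246456971, -22.611436865975445, 209.7377314744681], [-3.140598076275566, -0.00017241326415606828, 1.3020297915851842]]
[[-0.16045396270514542, 0.6596469485350587, 1.4331492711550644, -4.088434406989527e-05, 1.0487366419541766, 0.10904946826513515], [620.3896439614725, -23.025015500270882, 58.54117688956184], [3.1415293601620027, 2.8721683813071053e-05, 1.3013132815096515]]
[[-0.16048511566143409, 0.6913616754159579, 1.4539442316914306, -5.0120493898503524e-05, 0.9951728895433071, 0.10906998330394706], [620.7927879857189, -23.1119586280469, 32.76655239173117], [3.140480836091163, -7.94234564280849e-05, 1.3012685320516026]]
[([231.2, 151.3], 0.94, array([505.44937893, 337.12576042,  34.        ])), ([211.8, 279.0], 0.52, array([562.89556154,  -7.17606472,  34.        ]))]
[([185.4, 387.0], 0.9, array([ 639.70437684, -300.9607245 ,   34.        ])), ([197.6, 346.0], 0.88, array([ 604.36256928, -188.90349602,   34.        ])), ([161.7, 417.0], 0.77, array([ 707.61696737, -384.9333003 ,   34.        ]))]
```

Bare spool rests in the tray (≈505, 337). Next, the full spool: hover near it, then tilt the tool.

Call:
play_rows(
  rows=[
    [[-0.164, -0.947, 0], [0, 0, -0.232]],
    [[-0.164, -0.947, 0], [0, 0, -0.232]],
    [[-0.164, -0.947, 0], [0, 0, -0.232]],
    [[-0.164, -0.947, 0], [0, 0, -0.232]],
    [[-0.164, -0.947, 0], [0, 0, -0.232]],
    [[-0.164, -0.947, 0], [0, 0, -0.232]],
    [[-0.164, -0.947, 0], [0, 0, -0.232]],
    [[-0.164, -0.947, 0], [0, 0, -0.232]],
    [[-0.164, -0.947, 0], [0, 0, -0.232]],
    [[-0.164, -0.947, 0], [0, 0, -0.232]],
    [[-0.164, -0.947, 0], [0, 0, -0.232]],
    [[-0.164, -0.947, 0], [0, 0, -0.232]],
  ],
  hand=1,
)

```text
time: 15.6
tool_pos: [448.0, -9.7, 155.4]
tcp_rot: [-3.14, 0.001, 0.912]
contact_force: [0.2, -0.7, 0.3]
grip_width: 91.7
finger_force: 0.0
```

Call:
play_rows(
  rows=[
    [[-0.164, -0.947, 0], [0, 0, -0.232]],
    [[-0.164, -0.947, 0], [0, 0, -0.232]],
    [[-0.164, -0.947, 0], [0, 0, -0.232]],
    [[-0.164, -0.947, 0], [0, 0, -0.232]],
    [[-0.164, -0.947, 0], [0, 0, -0.232]],
    [[-0.164, -0.947, 0], [0, 0, -0.232]],
    [[-0.164, -0.947, 0], [0, 0, -0.232]],
    [[-0.164, -0.947, 0], [0, 0, -0.232]],
    [[-0.164, -0.947, 0], [0, 0, -0.232]],
    [[-0.164, -0.947, 0], [0, 0, -0.232]],
    [[-0.164, -0.947, 0], [0, 0, -0.232]],
    [[-0.164, -0.947, 0], [0, 0, -0.232]],
  ],
)

```text
time: 17.1
tool_pos: [389.2, -350.2, 155.1]
tcp_rot: [-3.139, 0.0, 0.523]
contact_force: [0.5, 0.7, 0.7]
grip_width: 91.8
finger_force: 0.0
```

Call:
play_rows(
  rows=[
    [[0, 0, 0], [0.469, -0.812, 0]],
    [[0, 0, 0], [0.469, -0.812, 0]],
    [[0, 0, 0], [0.469, -0.812, 0]],
    [[0, 0, 0], [0.469, -0.812, 0]],
  ],
)

```text
time: 17.6
tool_pos: [389.6, -349.6, 155.8]
tcp_rot: [-3.141, -0.528, 0.523]
contact_force: [-0.1, -0.3, -0.7]
grip_width: 92.0
finger_force: 0.0
```

```bash
python3 st.py
```

```text
17.6 [ 389.624 -349.56   155.847] [-179.981  -30.245   29.959] [-1.213  0.4    1.741  0.572  1.163 -0.441] 92.03398931518517 0.0 [-0.143 -0.262 -0.724]
```

Call:
play_rows(
  rows=[
    [[0, 0, 0], [0.469, -0.812, 0]],
    [[0, 0, 0], [0.469, -0.812, 0]],
    [[0, 0, 0], [0.469, -0.812, 0]],
    [[0, 0, 0], [0.469, -0.812, 0]],
    [[0, 0, 0], [0, 0, 0]],
  ],
)

```text
time: 18.23
tool_pos: [388.9, -349.7, 154.0]
tcp_rot: [-3.129, -1.048, 0.51]
contact_force: [-0.5, 0.2, -0.4]
grip_width: 91.7
finger_force: 0.0
```

```bash
python3 st.py; python3 - <<'E'
from h import *
from scipy.spatial.transform import Rotation as Ro
s=cam("scene");o=get_obs()
R=Ro.from_euler("xyz",o["tcp_rot"]).as_matrix();p=np.array(o["tool_pos"])
k=5;r0,c0=115,95
v=cv2.resize(s["frame"][r0:r0+115,c0:c0+155],None,fx=k,fy=k,interpolation=cv2.INTER_CUBIC)
for off,col in((np.array([0,0,30.]),(255,0,0)),(-30*R[:,2],(255,255,0)),(0*p,(255,0,255))):
  for d in(-46,46):
   for x in(-9.5,9.5):
    q=px(s,p+off+14*R[:,2]+d*R[:,1]+x*R[:,0]);cv2.circle(v,(int((q[0]-c0+.5)*k),int((q[1]-r0+.5)*k)),3,col,-1)
cv2.imwrite("pics/g5.png",v[:,:,::-1]);np.save("g5.npy",s["frame"])
E
```

```text
18.225 [ 388.878 -349.657  154.035] [-179.297  -60.065   29.248] [-1.449  0.614  1.804  0.938  1.421 -0.901] 91.70457579961358 0.0 [-0.54   0.225 -0.383]
```

View pics/g5.png

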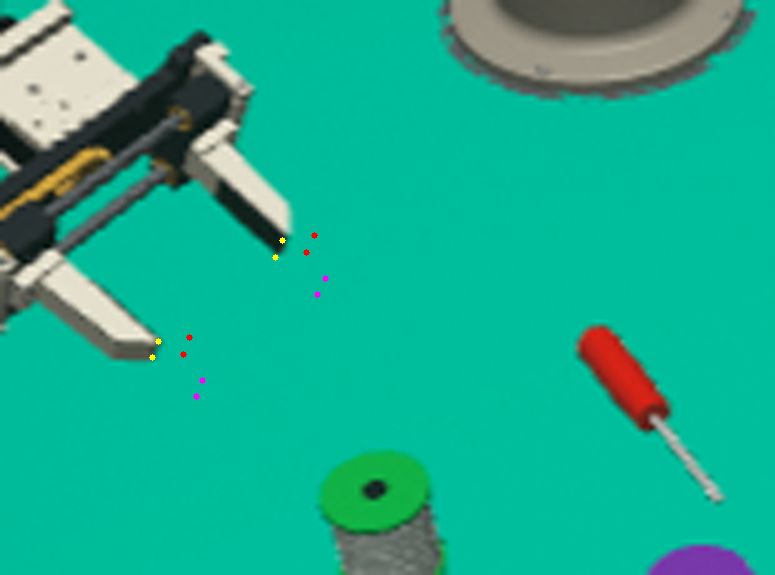

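Yellow dots (30 mm back along the tool axis) match the fingertips, at about (280,248) and (155,350) in the crop. So the offset is along the tool axis. Moving to a standoff, then in.

Call:
play_rows(
  rows=[
    [[0.223, 0.129, -0.8375], [0, 0, 0]],
    [[0.223, 0.129, -0.8375], [0, 0, 0]],
    [[0.223, 0.129, -0.8375], [0, 0, 0]],
    [[0.223, 0.129, -0.8375], [0, 0, 0]],
    [[0, 0, 0], [0, 0, 0]],
  ],
)

```text
time: 18.9
tool_pos: [417.2, -333.0, 55.4]
tcp_rot: [-3.138, -1.046, 0.523]
contact_force: [-0.8, 1.4, 0.1]
grip_width: 91.7
finger_force: 0.0
```

```bash
cat > gp.py <<'E'
from h import *
from scipy.spatial.transform import Rotation as Ro
np.set_printoptions(precision=3,suppress=True)
o=get_obs();R=Ro.from_euler("xyz",o["tcp_rot"]).as_matrix()
print("grasp pt",np.array(o["tool_pos"])-35*R[:,2],"x",R[:,0],"y",R[:,1],"z",R[:,2])
E
python3 st.py; python3 gp.py
```

```text
18.9 [ 417.224 -332.993   55.448] [-179.796  -59.934   29.966] [-1.387  0.792  1.85   1.024  1.266 -1.076] 91.70539988086162 0.0 [-0.785  1.438  0.052]
grasp pt [ 391.045 -348.231   72.982] x [0.434 0.25  0.865] y [ 0.502 -0.865 -0.002] z [ 0.748  0.435 -0.501]
```

Call:
play_rows(
  rows=[
    [[0.489, 0.275, -0.35], [0, 0, 0]],
    [[0.489, 0.275, -0.35], [0, 0, 0]],
    [[0.489, 0.275, -0.35], [0, 0, 0]],
    [[0.489, 0.275, -0.35], [0, 0, 0]],
    [[0, 0, 0], [0, 0, 0]],
    [[0, 0, 0], [0, 0, 0]],
  ],
)

```text
time: 19.65
tool_pos: [475.4, -301.4, 13.8]
tcp_rot: [3.141, -1.047, 0.524]
contact_force: [-0.3, -0.4, -0.2]
grip_width: 91.7
finger_force: 0.0
```

```bash
python3 st.py; python3 gp.py
```

```text
19.65 [ 475.417 -301.382   13.823] [179.984 -60.013  30.036] [-1.259  0.872  1.866  1.165  1.172 -1.142] 91.68143416384997 0.0 [-0.27  -0.421 -0.174]
grasp pt [ 449.168 -316.548   31.316] x [0.433 0.25  0.866] y [ 0.5   -0.866  0.   ] z [ 0.75   0.433 -0.5  ]
```

Well centred; closing.

Call:
play_rows(
  rows=[
    [[0, 0, 0], [0, 0, 0]],
    [[0, 0, 0], [0, 0, 0]],
    [[0, 0, 0], [0, 0, 0]],
    [[0, 0, 0], [0, 0, 0]],
    [[0, 0, 0], [0, 0, 0]],
    [[0, 0, 0], [0, 0, 0]],
  ],
  hand=-1,
)

```text
time: 20.4
tool_pos: [475.4, -301.6, 13.9]
tcp_rot: [3.141, -1.047, 0.524]
contact_force: [-2.1, -0.7, 1.5]
grip_width: 53.3
finger_force: 30.0
```

Call:
play_rows(
  rows=[
    [[0, 0, 0.2], [0, 0, 0]],
    [[0, 0, 0.5], [0, 0, 0]],
    [[0, 0, 0.7], [0, 0, 0]],
    [[0, 0, 0], [0, 0, 0]],
  ],
)

```text
time: 20.9
tool_pos: [475.6, -301.8, 57.2]
tcp_rot: [3.135, -1.047, 0.529]
contact_force: [-0.1, -1.3, -6.3]
grip_width: 53.2
finger_force: 30.0
```

```bash
python3 st.py; python3 gp.py; python3 - <<'E'
from h import *
t=cam("top");s=cam("scene")
a=spot_in("full_spool","scene");b=spot_in("full_spool","top");print(a[:2],b[:2])
E
```

```text
20.9 [ 475.56  -301.81    57.204] [179.644 -59.96   30.336] [-1.259  0.782  1.871  1.135  1.205 -1.061] 53.158789846904185 30.00022441148758 [-0.108 -1.281 -6.282]
grasp pt [ 449.301 -316.925   74.724] x [0.432 0.253 0.866] y [ 0.5   -0.866  0.003] z [ 0.75   0.432 -0.501]
[{'at': [204.3, 167.8], 'p': 0.95}] [{'at': [252.6, 400.7], 'p': 0.75}]
```

Call:
play_rows(
  rows=[
    [[-0.107, -0.063, 0.325], [-0.469, 0.812, 0]],
    [[-0.107, -0.063, 0.325], [-0.469, 0.812, 0]],
    [[-0.107, -0.063, 0.325], [-0.469, 0.812, 0]],
    [[-0.107, -0.063, 0.325], [-0.469, 0.812, 0]],
    [[-0.107, -0.063, 0.325], [-0.469, 0.812, 0]],
    [[-0.107, -0.063, 0.325], [-0.469, 0.812, 0]],
    [[-0.107, -0.063, 0.325], [-0.469, 0.812, 0]],
    [[-0.107, -0.063, 0.325], [-0.469, 0.812, 0]],
    [[0, 0, 0], [0, 0, 0]],
  ],
)

```text
time: 22.22
tool_pos: [450.8, -314.5, 133.3]
tcp_rot: [-3.14, -0.001, 0.527]
contact_force: [-0.0, -0.3, -6.2]
grip_width: 53.5
finger_force: 30.0
```

Call:
play_rows(
  rows=[
    [[0.472, 0.817, 0], [0, 0, 0.461]],
    [[0.472, 0.817, 0], [0, 0, 0.461]],
    [[0.472, 0.817, 0], [0, 0, 0.461]],
    [[0.472, 0.817, 0], [0, 0, 0.461]],
    [[0.472, 0.817, 0], [0, 0, 0.461]],
    [[0.472, 0.817, 0], [0, 0, 0.461]],
    [[0.472, 0.817, 0], [0, 0, 0.461]],
    [[0.472, 0.817, 0], [0, 0, 0.461]],
    [[0.472, 0.817, 0], [0, 0, 0.461]],
    [[0.472, 0.817, 0], [0, 0, 0.461]],
    [[0.472, 0.817, 0], [0, 0, 0.461]],
    [[0.472, 0.817, 0], [0, 0, 0.461]],
  ],
)

```text
time: 23.72
tool_pos: [618.4, -21.8, 131.8]
tcp_rot: [-3.137, -0.003, 1.298]
contact_force: [0.9, 0.2, -5.7]
grip_width: 53.6
finger_force: 30.0
```

Call:
play_rows(
  rows=[
    [[0, 0, 0], [0, 0, 0]],
    [[0, 0, 0], [0, 0, 0]],
  ],
)

```text
time: 23.98
tool_pos: [618.3, -23.0, 132.4]
tcp_rot: [-3.138, -0.001, 1.295]
contact_force: [-0.7, -0.2, -5.5]
grip_width: 53.2
finger_force: 30.0
```

```bash
python3 st.py; python3 gp.py
```

```text
23.975 [618.308 -22.998 132.385] [-179.809   -0.061   74.209] [-0.162  0.58   1.357  0.002  1.208  0.113] 53.205192864869915 29.9990576505661 [-0.69  -0.242 -5.477]
grasp pt [618.41  -23.066 167.385] x [0.272 0.962 0.001] y [ 0.962 -0.272 -0.003] z [-0.003  0.002 -1.   ]
```

Call:
play_rows(
  rows=[
    [[-0.025, -0.141, 0.039], [-0.904, 0.249, 0.012]],
    [[-0.025, -0.141, 0.039], [-0.904, 0.249, 0.012]],
    [[-0.025, -0.141, 0.039], [-0.904, 0.249, 0.012]],
    [[-0.025, -0.141, 0.039], [-0.904, 0.249, 0.012]],
    [[0, 0, 0], [0, 0, 0]],
    [[0, 0, 0], [0, 0, 0]],
  ],
)

```text
time: 24.72
tool_pos: [616.3, -40.0, 138.2]
tcp_rot: [3.141, 0.521, 1.302]
contact_force: [-0.2, 0.2, -4.5]
grip_width: 53.5
finger_force: 30.0
```

```bash
python3 st.py; python3 gp.py; python3 - <<'E'
from h import *
from scipy.spatial.transform import Rotation as Ro
s=cam("scene");t=cam("top");o=get_obs();R=Ro.from_euler("xyz",o["tcp_rot"]).as_matrix();g=np.array(o["tool_pos"])-35*R[:,2]
ax=R@[.866,0,-.5];e2=R[:,1];e3=np.cross(ax,e2);print("axis",ax)
k=6;out=[]
for c,r0,c0,r1,c1 in((s,120,245,210,345),):
  v=cv2.resize(c["frame"][r0:r1,c0:c1],None,fx=k,fy=k,interpolation=cv2.INTER_CUBIC)
  for y in(-31,31):
    for a in np.arange(0,6.28,.3):
      q=px(c,g+y*ax+30*np.cos(a)*e2+30*np.sin(a)*e3);cv2.circle(v,(int((q[0]-c0+.5)*k),int((q[1]-r0+.5)*k)),3,(255,0,0),-1)
cv2.imwrite("pics/g6.png",v[:,:,::-1])
E
```

```text
24.725 [616.346 -40.009 138.214] [179.974  29.832  74.597] [ 0.067  0.708  1.228 -0.496  1.413  0.467] 53.51435724249322 29.998929798603058 [-0.178  0.235 -4.518]
grasp pt [620.955 -23.218 168.576] x [ 0.23   0.836 -0.497] y [ 0.964 -0.265  0.   ] z [-0.132 -0.48  -0.867]
axis [0.26605188 0.96393343 0.00217818]
```

View pics/g6.png

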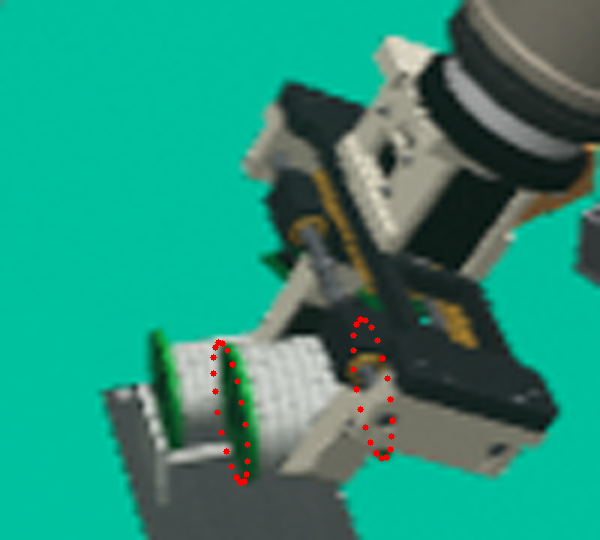

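The full spool's near flange at (240,410) sits close to the predicted ellipse, maybe 1–3 mm towards +axis. I'll quantify this numerically before lowering.

```bash
cat > fit.py <<'E'
from h import *
from scipy.spatial.transform import Rotation as Ro
s=cam("scene");o=get_obs();R=Ro.from_euler("xyz",o["tcp_rot"]).as_matrix();g=np.array(o["tool_pos"])-35*R[:,2]
h=cv2.cvtColor(s["frame"],cv2.COLOR_RGB2HSV);gm=((h[...,0]>45)&(h[...,0]<75)&(h[...,1]>110))
H=np.array([.2656,.964,0]);U=np.array([.964,-.2656,0]);best=[]
for dp in range(-8,9,4):          # axis pitch deg
 ax=H*np.cos(np.radians(dp))+np.array([0,0,np.sin(np.radians(dp))]);e3=np.cross(U,ax)
 for da in np.arange(-6,10,1.):
  for dz in np.arange(-8,9,2.):
   P=np.array([px(s,g+[0,0,dz]+(y+da)*ax+30*np.cos(a)*U+30*np.sin(a)*e3) for y in(-31,-27) for a in np.arange(0,6.28,.3)])
   m=np.zeros(gm.shape,np.uint8);cv2.fillConvexPoly(m,cv2.convexHull(np.round(P*16).astype(np.int32)),1,shift=4)
   w=np.zeros_like(gm);w[170:208,280:292]=1
   b=gm&w; m=m.astype(bool)
   best.append(((b&m).sum()/(b|m).sum(),dp,da,dz))
best.sort(reverse=True);print(best[:6],b.sum())
E
python3 fit.py
```

```text
[(np.float64(0.7540983606557377), 4, np.float64(2.0), np.float64(0.0)), (np.float64(0.7419354838709677), 4, np.float64(2.0), np.float64(2.0)), (np.float64(0.7419354838709677), 4, np.float64(1.0), np.float64(0.0)), (np.float64(0.7338709677419355), 4, np.float64(2.0), np.float64(-2.0)), (np.float64(0.728), 4, np.float64(1.0), np.float64(2.0)), (np.float64(0.728), 4, np.float64(0.0), np.float64(4.0))] 93
```

Call:
play_rows(
  rows=[
    [[-0.04, -0.04, -0.7], [0, 0, 0]],
    [[0, 0, -0.8], [0, 0, 0]],
    [[0, 0, -0.8], [0, 0, 0]],
    [[0, 0, -0.5], [0, 0, 0]],
    [[0, 0, -0.3], [0, 0, 0]],
    [[0, 0, 0], [0, 0, 0]],
  ],
)

```text
time: 25.62
tool_pos: [615.3, -40.7, 45.4]
tcp_rot: [3.141, 0.524, 1.303]
contact_force: [0.7, -0.5, -5.7]
grip_width: 53.3
finger_force: 30.0
```

```bash
python3 gp.py; python3 - <<'E'
from h import *
s=cam("scene");t=cam("top")
for c,n in((s,"scene"),(t,"top")):
  a=pinpoint("full_spool",n);print(n,[(x["p"],onz(c,x["at"],74)) for x in a[:2]])
E
```

```text
grasp pt [619.947 -23.794  75.714] x [ 0.229  0.835 -0.5  ] y [ 0.964 -0.264  0.001] z [-0.132 -0.482 -0.866]
scene [(0.71, array([611.47765705, -21.90759537,  74.        ]))]
top [(0.7, array([618.78198576, -18.72306192,  74.        ]))]
```

Call:
play_rows(
  rows=[
    [[-0.01, -0.02, -0.13], [0, 0, 0]],
    [[0, 0, -0.13], [0, 0, 0]],
    [[0, 0, 0], [0, 0, 0]],
  ],
)

```text
time: 26.2
tool_pos: [614.8, -41.1, 37.2]
tcp_rot: [3.141, 0.524, 1.303]
contact_force: [-0.5, -0.3, -6.1]
grip_width: 53.5
finger_force: 30.0
```

Call:
play_rows(
  rows=[
    [[0, 0, -0.06], [0, 0, 0]],
    [[0, 0, -0.04], [0, 0, 0]],
    [[0, 0, 0], [0, 0, 0]],
  ],
)

```text
time: 26.58
tool_pos: [615.0, -41.1, 34.6]
tcp_rot: [3.14, 0.524, 1.303]
contact_force: [-1.0, -0.3, -6.6]
grip_width: 53.4
finger_force: 30.0
```

Call:
play_rows(
  rows=[
    [[0, 0, -0.05], [0, 0, 0]],
    [[0, 0, 0], [0, 0, 0]],
  ],
)

```text
time: 26.82
tool_pos: [615.3, -41.1, 33.4]
tcp_rot: [3.14, 0.524, 1.303]
contact_force: [-0.3, -0.6, -4.4]
grip_width: 53.5
finger_force: 30.0
```

Call:
play_rows(
  rows=[
    [[0, 0, -0.04], [0, 0, 0]],
    [[0, 0, 0], [0, 0, 0]],
  ],
)

```text
time: 27.08
tool_pos: [615.7, -41.3, 32.9]
tcp_rot: [3.138, 0.524, 1.302]
contact_force: [0.8, 1.0, 1.0]
grip_width: 53.5
finger_force: 30.0
```

Call:
play_rows(
  rows=[
    [[0, 0, -0.03], [0, 0, 0]],
    [[0, 0, 0], [0, 0, 0]],
  ],
)

```text
time: 27.32
tool_pos: [615.9, -41.3, 32.7]
tcp_rot: [3.138, 0.524, 1.302]
contact_force: [-0.5, 0.6, 5.7]
grip_width: 53.8
finger_force: 30.0
```

```bash
python3 st.py; python3 gp.py; python3 -c "
from plant import get_obs;print(get_obs()['moment'])"; sed -i 's/w\[170:208,280:292\]/w[195:235,270:297]/' fit.py; python3 fit.py
```

```text
27.325 [615.868 -41.339  32.699] [179.769  30.035  74.582] [ 0.067  0.824  1.318 -0.526  1.232  0.572] 53.84771751859445 30.001148879528046 [-0.495  0.622  5.662]
grasp pt [620.389 -24.413  62.999] x [ 0.23   0.835 -0.501] y [ 0.965 -0.264  0.003] z [-0.129 -0.484 -0.866]
[-0.19119385  0.33545109 -0.00078951]
[(np.float64(0.81), 4, np.float64(0.0), np.float64(6.0)), (np.float64(0.7788461538461539), 4, np.float64(1.0), np.float64(2.0)), (np.float64(0.7669902912621359), 4, np.float64(0.0), np.float64(8.0)), (np.float64(0.75), 4, np.float64(1.0), np.float64(4.0)), (np.float64(0.75), 4, np.float64(0.0), np.float64(4.0)), (np.float64(0.7452830188679245), 4, np.float64(2.0), np.float64(0.0))] 81
```

Call:
play_rows(
  rows=[
    [[0, 0, 0], [0, 0, 0]],
    [[0, 0, 0], [0, 0, 0]],
    [[0, 0, 0], [0, 0, 0]],
    [[0, 0, 0], [0, 0, 0]],
    [[0, 0, 0], [0, 0, 0]],
  ],
  hand=0.8,
)

```text
time: 28.0
tool_pos: [615.1, -41.1, 31.0]
tcp_rot: [3.14, 0.524, 1.303]
contact_force: [-0.2, 0.2, -0.4]
grip_width: 82.9
finger_force: 0.0
```

Call:
play_rows(
  rows=[
    [[0.06, 0.24, 0.43], [0, 0, 0]],
    [[0.12, 0.48, 0.86], [0, 0, 0]],
    [[0.12, 0.48, 0.86], [0, 0, 0]],
    [[0.12, 0.48, 0.86], [0, 0, 0]],
    [[0, 0.9, 0.9], [0, 0, 0]],
    [[-0.3, 0.9, 0.9], [0, 0, 0]],
    [[-0.3, 1, 0.5], [0, 0, 0]],
    [[-0.3, 1, 0.5], [0, 0, 0]],
    [[-0.3, 1, 0], [0, 0, 0]],
    [[-0.3, 1, 0], [0, 0, 0]],
    [[0, 0, 0], [0, 0, 0]],
  ],
)

```text
time: 29.38
tool_pos: [582.1, 186.0, 206.2]
tcp_rot: [3.14, 0.523, 1.306]
contact_force: [-0.6, -0.2, -0.2]
grip_width: 82.8
finger_force: 0.0
```

```bash
python3 st.py; python3 - <<'E'
from h import *
np.set_printoptions(precision=1,suppress=True)
s=cam("scene");t=cam("top")
u=np.array([.964,-.2656,0]);H=np.array([.2656,.964,0]);f=np.array([620.1,-23,62.])
for q in("full_spool","running_spool","bare_spool","part_spool"):
  A=pinpoint(q,"scene");B=pinpoint(q,"top")
  print(q,[(a["at"],round(a["p"],2)) for a in A[:2]],[(a["at"],round(a["p"],2)) for a in B[:2]],tri(s,A[0]["at"],t,B[0]["at"]) if A and B else 0)
# IoU fit of near flange (green), axis shift/height
for n,c in(("s",s),("t",t)):
  im=c["frame"].copy();h=cv2.cvtColor(im,cv2.COLOR_RGB2HSV);gm=(h[...,0]>45)&(h[...,0]<75)&(h[...,1]>110)
  k,l,st,ce=cv2.connectedComponentsWithStats(gm.astype(np.uint8))
  print(n,[(st[i],ce[i]) for i in range(1,k) if st[i][4]>10 and 255<ce[i][0]<315 and 160<ce[i][1]<240])
  for base in(f,np.array([494.8,10.5,62.])):
   for y in(-29,29): print(n,y,[px(c,base+y*H+30*a*u+[0,0,30*b]) for a,b in((0,0),(0,1))])
k=5;out=[]
for c,r0,c0 in((s,155,240),(t,165,240)):
  out.append(cv2.resize(c["frame"][r0:r0+90,c0:c0+78],None,fx=k,fy=k,interpolation=cv2.INTER_CUBIC))
cv2.imwrite("pics/end.png",np.hstack(out)[:,:,::-1])
E
```

```text
29.375 [582.083 185.982 206.19 ] [179.895  29.94   74.84 ] [ 0.4    0.742  0.971 -0.412  1.752  0.656] 82.81416019133135 0.0 [-0.632 -0.246 -0.223]
full_spool [([213.0, 294.1], 0.77), ([211.3, 287.9], 0.5)] [([188.3, 284.9], 0.9)] [620.3 -22.5  69.1]
running_spool [([183.4, 279.2], 0.92)] [([236.7, 270.3], 0.61), ([272.7, 225.6], 0.18)] [489.7   9.8  57.7]
bare_spool [([159.7, 373.5], 0.51), ([228.9, 407.3], 0.23)] [([232.4, 152.7], 0.84)] [504.6 337.8  24.5]
part_spool [([263.9, 199.4], 0.97), ([302.9, 181.0], 0.82)] [([200.3, 345.0], 0.83), ([189.1, 386.6], 0.8)] [ 601.8 -244.5  -31.8]
s [(array([295, 158,  22,  19, 154], dtype=int32), array([304.7, 167.4])), (array([290, 172,   6,  20,  31], dtype=int32), array([292.7, 182.4])), (array([271, 175,   5,  20,  57], dtype=int32), array([272.8, 185.5])), (array([281, 206,   6,  22,  84], dtype=int32), array([283.5, 216.2]))]
s -29 [array([283.3, 216.6]), array([283.4, 209. ])]
s 29 [array([304.1, 213. ]), array([304.5, 205.3])]
s -29 [array([272.3, 184.7]), array([272.2, 177. ])]
s 29 [array([291.7, 181.5]), array([291.9, 173.8])]
t [(array([294, 182,   6,  18,  31], dtype=int32), array([296.5, 190.4])), (array([258, 222,   8,  21,  31], dtype=int32), array([261.3, 230.8])), (array([280, 229,   7,  20,  32], dtype=int32), array([283. , 238.1]))]
t -29 [array([295.5, 191.9]), array([295.7, 189.4])]
t 29 [array([274.6, 186. ]), array([274.3, 183.4])]
t -29 [array([282.3, 238.4]), array([282.1, 237. ])]
t 29 [array([261.1, 232.3]), array([260.4, 230.7])]
```

Near flange matches seated. I'll move the arm clear and check the other flange, plus the tray and the part spool.

Call:
play_rows(
  rows=[
    [[-0.8, 0.6, 0.4], [0.8, 0, 0]],
    [[-0.8, 0.6, 0.4], [0.8, 0, 0]],
    [[-0.8, 0.6, 0.4], [0.8, 0, 0]],
    [[-0.8, 0.6, 0.4], [0.8, 0, 0]],
    [[-0.8, 0.6, 0], [0, 0, 0]],
    [[-0.8, 0.6, 0], [0, 0, 0]],
    [[-0.8, 0.6, 0], [0, 0, 0]],
    [[-0.8, 0.6, 0], [0, 0, 0]],
    [[0, 0, 0], [0, 0, 0]],
  ],
)

```text
time: 31.0
tool_pos: [389.5, 328.1, 253.9]
tcp_rot: [-3.028, 0.09, 1.341]
contact_force: [0.7, -0.3, 0.3]
grip_width: 82.8
finger_force: 0.0
```

```bash
python3 st.py; python3 - <<'E'
from h import *
np.set_printoptions(precision=1,suppress=True)
s=cam("scene");t=cam("top")
for n,c in(("s",s),("t",t)):
  h=cv2.cvtColor(c["frame"],cv2.COLOR_RGB2HSV);gm=(h[...,0]>45)&(h[...,0]<76)&(h[...,1]>90)
  # keep what is greener than the teal mat
  f=c["frame"].astype(int);gm&=(f[...,1]-f[...,2]>40)
  k,l,st,ce=cv2.connectedComponentsWithStats(gm.astype(np.uint8))
  print(n,[(st[i],ce[i]) for i in range(1,k) if st[i][4]>6])
for x in trace("full_spool","scene")[:1]+trace("full_spool","top")[:1]: print(x["p"],np.argwhere(x["mask"]).min(0),np.argwhere(x["mask"]).max(0))
u=np.array([.964,-.2656,0]);H=np.array([.2656,.964,0]);b=np.array([620.1,-23,62.])
for c in(s,t):
  P=np.array([px(c,b+y*H+30*np.cos(a)*u+[0,0,30*np.sin(a)]) for y in(-31,-27,27,31) for a in np.arange(0,6.28,.2)]);print("pred",P.min(0)[::-1],P.max(0)[::-1], P[64:].min(0)[::-1],P[64:].max(0)[::-1])
E
```

```text
31.0 [389.514 328.073 253.85 ] [-173.494    5.153   76.824] [0.54  0.373 1.366 0.015 1.547 0.773] 82.75529691207116 0.0 [ 0.651 -0.279  0.307]
s [(array([363, 148,  23,  18, 152], dtype=int32), array([375., 157.])), (array([385, 158,  23,  27, 365], dtype=int32), array([395.7, 170.4])), (array([302, 165,   7,   4,   8], dtype=int32), array([305.4, 166.5])), (array([290, 172,   5,  17,  20], dtype=int32), array([292.8, 179.7])), (array([271, 175,   4,  17,  27], dtype=int32), array([272.9, 182.6])), (array([282, 206,   5,  19,  34], dtype=int32), array([284.5, 214.7])), (array([361, 235,  12,  10,  85], dtype=int32), array([366.5, 239.8])), (array([188, 247,  26,  34, 518], dtype=int32), array([200.8, 262.4]))]
t [(array([374, 178,  26,  24, 429], dtype=int32), array([386.7, 189.5])), (array([134, 187,  27,  25, 488], dtype=int32), array([146.9, 198.8])), (array([140, 223,   3,   8,   8], dtype=int32), array([140.9, 226.5])), (array([143, 225,  22,  14, 147], dtype=int32), array([153. , 230.2])), (array([260, 225,   4,  11,  12], dtype=int32), array([261.3, 229.9]))]
0.91 [203 281] [226 307]
0.96 [177 272] [202 299]
pred [202. 280.] [227.7 307.9] [202.  300.4] [224.  307.9]
pred [175.  270.7] [202.9 299.3] [175.  270.7] [197.  278.5]
```

The full spool's outline matches the seated prediction in both views to within 1–2 px. The bare spool is in the tray and the part-used spool hasn't moved.

```bash
python3 -c "
from plant import bot
print(bot.close_job())"
```

```text
the job is handed in; nothing more can be done
None
```

I handed the job in at about 31 s: the bare spool is lying in the empties tray, the full spool is seated in the far bay, and in the last pictures the running and part-used spools were where they started.

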